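Load the amber vial into the sprung vial feeder

ROBOT

A 6-joint arm with a two-finger parallel gripper is mounted at the origin on a cart in front of the work surface, level with it; the furniture and walls round the work are solid. World frame = base frame: x ahead of the robot, y to its left, z up, the work surface at z = 0. Lengths are in m, angles in rad, forces in N, time in s.
With the tool pointing down it reaches from about 0.35 to 0.775 m from the base axis. Payload 5.5 kg.
Tool frame: the origin (TCP) lies midway between the tips of the shut fingers; the grasp point (between the pads) lies 19 mm behind it; z points along the fingers, x is the direction in which the jaws open and shut, and the axes are right-handed (so a half turn about z gives the same grasp; the last joint's range is limited). The gripper opens to 85 mm and grips with 20 to 120 N. Pads are 22 mm wide; open, the fingers measure 114 mm over their backs; the gripper's body (76 mm by 85 mm) begins 54 mm behind the grasp point. The pads swing forward as they close: fully open they stand 13 mm farther back than shut.
Start: joints at [-1.457, 0.313, 0.046, 1.304, 0, 1.431], TCP at [0.144, -0.557, 0.231] pointing down, gripper open.
Joint ranges: [-2.76, 2.76], [-0.86, 1.69], [-1.03, 1.26], [-2.2, 2.34], [-1.47, 1.5], [-3.14, 3.14]. Speed limits (rad/s): [2.57, 2.57, 3.14, 3.14, 3.14, 3.14].

INTERFACE

Orientations are given as a unit quaternion [w, x, y, z].
In Python, from workcell import env gives the robot as it stands.
- The arm moves only by the tool servo_tool, never from a script. Its argument "targets" is a list of rows, each an object with "xyz": the shift along the tool's x, y, z in m, a list of three; "twist": the turn, a rotation vector about the tool's x, y, z in rad, a list of three; "jaw": the opening, from 0 (shut) to 1 (fully open). A call has 1 to 12 rows; each row is the pose to reach, as a shift and turn from the pose commanded when the call began, along the tool's axes at that moment; what a row does not reach only later rows make up. A row lasts 1/12 s, in which the tool goes at most 41.7 mm and 7.16 degrees, less where a joint would pass 70% of its speed; a pose out of reach is approached as far as the arm can. A call with a gripper value outside its range is refused whole. The fingers move at their own pace and stop on an object; "squeeze" is the grip in N (left out, the last holds). Time passes only in rows, so rows that repeat a pose let the fingers close. It gives the time, the measured TCP pose, the force and the opening at its end, in the units of the state.
- env.get_state(): the state, without advancing time (a new reading comes with each control period).
- env.read_camera(name): name is "scene" or "side" or "wrist"; returns a dict with "color" (480x640x3 uint8, red, green, blue), "depth" (480x640 float32, m along the optical axis (not along the pixel's ray), 0 where there is no reading), "fx", "fy", "cx", "cy" (pixels), "k1" (the pictures are not rectified: a ray, as slopes to the right and down, at radius r is drawn at 1 + k1 r^2 times it, then the intrinsics apply), "eye" and "attitude" of the camera in the world. Camera axes: x right, y down, z forward; pixel columns grow to the right and rows downward; lengths in m; the calibration is good to about 2 mm. A picture is of the moment at which its call begins.
- env.hand_in(): hands the job in, once; it reports no verdict.
The state is a dict: "clock": time; "joint_pos": joint angles; "qvel": joint speeds; "tau": joint torques, N m; "tcp_pos": TCP position; "orientation": TCP orientation; "wrist_force": force on the tool from outside, world axes, zero at the start; "ft_torque": the same for the moment, N m; "finger_gap": finger opening in m.
Only numpy, scipy, OpenCV 4.12 (cv2) and the standard library are available. Lean on these libraries where they do the work, as an engineer would, in place of code of your own. Each camera call takes 0.05 s, during which the arm holds its last target. There are 200 camera calls.

TASK

Load the vial of amber sample (amber body, black cap) into the vial feeder: stand it upright in the feeder's blue loading bay, on the steel tongue of the sprung follower, then draw the follower right back by its red knob so that the vial drops off the tongue onto the track floor, and let the follower close so that it holds the vial upright against the dark end stop. Keep clear of the transparent splash shield to the left of the feeder.

Things in the scene. Friction and masses are not known exactly. Their poses are not given: they have to be found in the camera images.
- amber_vial: The vial to load: round, amber body, black cap, 24 mm across (cap 22), 56 mm tall, 30 g, upright on the worktop; origin at the centre of its underside, z up. Two others, white with red cap and white with black cap, stand 60 mm or more away (centres), order varies. Away to the left a fixed clear splash shield, 320 mm tall, stands across x=0.60 m from y=-0.01 to 0.29 m (robot base frame).
- feeder: Fixed feeder, base 230x64 mm. Origin on the worktop; +x: feed direction, from red knob to end stop; z up. Loading bay, open above: from blue bridge (face x=2 mm) to dark end stop (x=40, 56 tall), between guides y=-18 and 18; centre x=21, y=0. Bridge and guides are 34 tall, top 8 flared outwards by 8. Track floor z=6; the closed follower's tongue covers it, top z=12: a vial put in stands on that.
- follower (a joint): Sprung follower's slide, m: 0 closed (tongue tip 6 mm short of the end stop), 0.060 fully drawn back towards the feeder's -x. Past 0.042 the tongue has left the bay under the bridge, which keeps the vial in, and the vial drops 6 mm to the floor. Spring 5 to 6.5 N, damped: 2.5 N more at 0.05 m/s; let go, it closes in 0.5 s. With the vial home it reads 0.018.
- knob (a point): Centre of the top of the follower's upright red knob, 22 mm across, 36 mm tall, its top 56 mm above the worktop; on the feeder's centre line, at x=-95 mm (closed) to -155 mm (drawn back) in the feeder's frame. Moves with the follower. Within 60 mm of it the feeder is nowhere higher than 20 mm.
Mind the look-alikes: they are no part of the job. What is shaped like the amber_vial but green or purple is not meant.

How it is judged:
On the way, in this order (a step that is already met when the one before it is completed fails the run):
1. the amber vial stands in the loading bay on the tongue of the closed follower (x of amber_vial in the frame of feeder between -0.006 and 0.042 m and y of amber_vial in the frame of feeder between -0.02 and 0.02 m and z of amber_vial in the frame of feeder between 0.0095 and 0.02 m and angle between amber_vial's own z axis and vertical below 0.3 rad and value of joint follower below 0.008 m), for 0.2 s.
2. the follower is drawn back past 42 mm with the vial in the bay (x of amber_vial in the frame of feeder between -0.006 and 0.042 m and y of amber_vial in the frame of feeder between -0.02 and 0.02 m and value of joint follower above 0.042 m), for 0.1 s.
At the end, for the whole second after the job is handed in: The amber vial stands at rest on the track floor (its underside no higher than 9 mm above the worktop), upright within 10 degrees, against the end stop (its centre 20 to 36 mm along the feeder's x, within 18 mm of the centre line), with the follower closed up behind it (joint 0.010 to 0.026 m) (x of amber_vial in the frame of feeder between 0.02 and 0.036 m and y of amber_vial in the frame of feeder between -0.018 and 0.018 m and z of amber_vial in the frame of feeder below 0.009 m and angle between amber_vial's own z axis and vertical below 0.175 rad and value of joint follower between 0.01 and 0.026 m and linear speed of amber_vial below 0.02 m/s); the robot touches nothing.
It also fails if it takes over 51 s, if anything falls off the work surface, if the arm or the gripper's body presses on something with over 40 N, if the wrist force passes 120 N, or if a joint passes its speed limit or range.

## Working session

There is one attempt and no reset: what is moved stays moved. The work goes in short steps, Python scripts to look and compute and a tool call to move; the robot and the scene stay as the last step left them, time stands still between calls to the robot, and variables do not carry over. Pictures are saved under pics/ and viewed, about 8 in all and at most 12, crops included, and the job is handed in when it is done.

Besides the shell and the picture viewer there is one more tool, called after ">>>" as a command line: name --argument value ..., lists and objects as JSON in quotes. servo_tool: Moves the arm, as the interface text tells. Its arguments: {"type":"object","properties":{"targets":{"type":"array","items":{"type":"object","properties":{"xyz":{"type":"array","items":{"type":"number"}},"twist":{"type":"array","items":{"type":"number"}},"jaw":{"type":"number"}}}},"squeeze":{"type":"number"}},"required":["targets"]}

```bash
mkdir -p pics; ls; cat > h.py <<'E'
import numpy as np,cv2
from scipy.spatial.transform import Rotation as R
from workcell import env
def q2R(a):
    a=np.array(a,float)
    return a if a.shape==(3,3) else R.from_quat(a[[1,2,3,0]]).as_matrix()
def cloud(c):
    h,w=c["depth"].shape; u,v=np.meshgrid(np.arange(w),np.arange(h))
    x=(u-c["cx"])/c["fx"]; y=(v-c["cy"])/c["fy"]; X,Y=x.copy(),y.copy()
    for _ in range(8):
        s=1+c["k1"]*(X*X+Y*Y); X,Y=x/s,y/s
    d=c["depth"]; P=np.stack([X*d,Y*d,d],-1)
    return P@q2R(c["attitude"]).T+np.array(c["eye"])
def get(n,f):
    c=env.read_camera(n); cv2.imwrite(f"pics/{f}.png",c["color"][...,::-1]); np.savez(f"/tmp/{f}.npz",**{k:np.array(v) for k,v in c.items()}); return c
E
python3 - <<'E'
from h import *
for n in("scene","side"):
    c=get(n,n+"0"); print(n,c["eye"],c["attitude"],c["fx"],c["k1"])
print(env.get_state())
E
```

```text
pics
scene [0.25108744 0.25228676 0.74303498] [ 0.08375126 -0.20021538  0.91263274 -0.34641161] 565.5849038623638 -0.014738116968186998
side [0.35780473 0.45873392 0.45605272] [ 0.04275543 -0.08973148  0.85218898 -0.51370631] 476.82353174266433 -0.05554576786539889
{'clock': 0.1, 'joint_pos': array([-1.45660239e+00,  3.13910917e-01,  4.50809906e-02,  1.30362752e+00,
        2.64192223e-05,  1.43119105e+00]), 'qvel': array([-0.00159528, -0.00085922,  0.00172858,  0.00092064,  0.00031164,
        0.00042091]), 'tau': array([ 2.97822880e-03, -4.81721878e+01,  2.99246532e+01,  1.26324937e-02,
       -1.51083873e-04,  2.08635967e-06]), 'tcp_pos': array([ 0.14431411, -0.55610818,  0.2305015 ]), 'orientation': array([-6.03931636e-04,  7.90911619e-01, -6.11929833e-01, -5.70328359e-04]), 'wrist_force': array([ 0.65636355, -0.55434687,  0.67597987]), 'ft_torque': array([ 0.00077221, -0.04106944,  0.0448214 ]), 'finger_gap': 0.08588241236500432}
```

View pics/scene0.png

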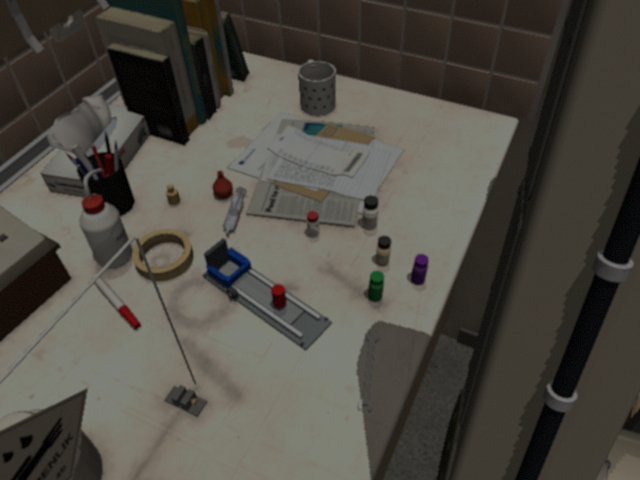

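View pics/side0.png

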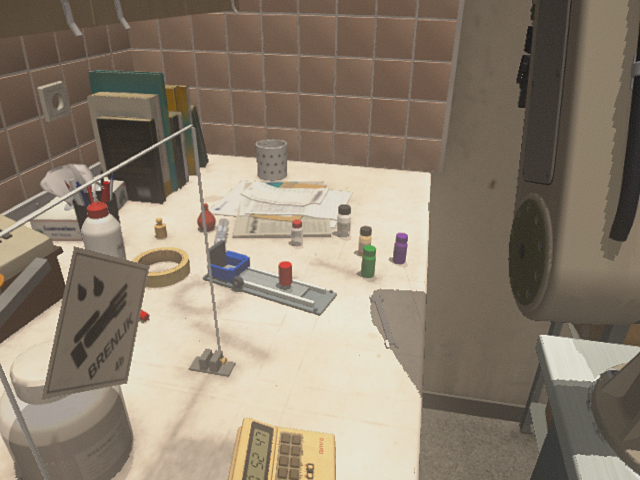

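The scene shows the feeder with its end stop at (217,255), bay (228,268) and red knob (279,297). The amber vial appears to be at (384,250), green and purple look-alikes at (376,287) and (420,268), and the white vials at (313,224) and (371,211). Next I measure these positions.

```bash
python3 - <<'E'
from h import *
for n in("scene","side"):
    c=dict(np.load(f"/tmp/{n}0.npz")); P=cloud(c); I=c["color"].astype(int); ok=c["depth"]>0
    hsv=cv2.cvtColor(c["color"],cv2.COLOR_RGB2HSV)
    A={"amber":(384,250),"red":(313,224),"white":(371,211),"green":(376,287),"purple":(420,268)} if n=="scene" else {"amber":(365,240),"red":(297,232),"white":(344,220),"green":(369,262),"purple":(401,248)}
    for k,(u,v) in A.items():
        w=np.s_[v-22:v+23,u-13:u+14]; p=P[w].reshape(-1,3); o=ok[w].ravel()
        q=p[o&(p[:,2]>.03)&(p[:,2]<.075)]
        t=q[q[:,2]>.051]
        # circle fit, radius 11.5mm to surface points
        from scipy.optimize import least_squares
        f=least_squares(lambda s:np.minimum(np.hypot(*(q[:,:2]-s).T)-.012,0.003),q[:,:2].mean(0)) 
        print(n,k,len(q),"mean",q.mean(0).round(4),"top",t.mean(0).round(4),len(t),"fit",f.x.round(4),"zmax",q[:,2].max().round(4),"rgb",I[v,u],I[v+6,u])
    red=(hsv[...,1]>150)&((hsv[...,0]<8)|(hsv[...,0]>172))&ok
    blue=(hsv[...,1]>120)&(hsv[...,0]>100)&(hsv[...,0]<130)&ok
    roi=np.zeros_like(red); roi[230:320,190:345]=1
    r=P[red&roi]; b=P[blue&roi]
    rt=r[r[:,2]>.053]; print(n,"knob all",r.mean(0).round(4),"top",rt.mean(0).round(4),len(rt),r[:,2].max())
    b=b[b[:,2]>.028]; rect=cv2.minAreaRect((b[:,:2]*1000).astype(np.float32)); print(n,"blue",b.mean(0).round(4),rect,len(b))
    g=P[roi&ok&(P[...,2]>.003)&(P[...,2]<.03)]; rect=cv2.minAreaRect((g[:,:2]*1000).astype(np.float32)); print("base",rect)
    s=P[roi&ok&(P[...,2]>.045)&~red&(np.hypot(P[...,0]-rt[:,0].mean(),P[...,1]-rt[:,1].mean())>.07)&(np.hypot(P[...,0]-rt[:,0].mean(),P[...,1]-rt[:,1].mean())<.18)]; 
    if len(s):print("stop",s.mean(0).round(4),s.min(0),s.max(0),len(s))
    m=cv2.resize(c["color"][195:325,190:440,::-1],None,fx=3,fy=3,interpolation=cv2.INTER_CUBIC); cv2.imwrite(f"pics/crop_{n}.png",m)
E
```

```text
scene amber 266 mean [ 0.4399 -0.3292  0.0476] top [ 0.4399 -0.329   0.0546] 140 fit [ 0.4421 -0.3392] zmax 0.0585 rgb [93 80 59] [68 61 50]
scene red 169 mean [ 0.576  -0.3431  0.0433] top [ 0.5756 -0.3393  0.0522] 2 fit [ 0.5794 -0.3498] zmax 0.0528 rgb [81 78 73] [64 61 57]
scene white 331 mean [ 0.4926 -0.4016  0.0517] top [ 0.4937 -0.4039  0.0606] 188 fit [ 0.4947 -0.4067] zmax 0.0661 rgb [111 106  99] [83 80 73]
scene green 265 mean [ 0.4243 -0.2598  0.0478] top [ 0.425  -0.263   0.0545] 141 fit [ 0.4267 -0.2656] zmax 0.0591 rgb [19 60 27] [ 5 32 12]
scene purple 264 mean [ 0.3731 -0.3204  0.0472] top [ 0.3737 -0.3237  0.0545] 134 fit [ 0.3746 -0.3263] zmax 0.0575 rgb [38 18 48] [32 18 38]
scene knob all [ 0.5499 -0.1729  0.0462] top [ 0.5518 -0.1764  0.0552] 110 0.058210065750870066
scene blue [ 0.6552 -0.2012  0.0314] ((662.0720825195312, -203.53323364257812), (55.67372512817383, 55.53517532348633), 76.09101867675781) 296
base ((621.7620239257812, -225.12667846679688), (257.3211975097656, 196.3238067626953), 23.0723819732666)
stop [ 0.6861 -0.2093  0.0525] [ 0.67762654 -0.233
[... 538 characters left out ...]
6] top [ 0.425  -0.2607  0.0552] 93 fit [ 0.4251 -0.2653] zmax 0.0578 rgb [ 92 112  82] [ 87 110  76]
side purple 212 mean [ 0.3734 -0.3182  0.0459] top [ 0.3732 -0.3214  0.0555] 79 fit [ 0.3734 -0.3259] zmax 0.0579 rgb [109  86 106] [105  83 103]
side knob all [ 0.5509 -0.1747  0.0563] top [ 0.5509 -0.1747  0.0563] 59 0.05765853283597738
side blue [ 0.6548 -0.2101  0.0317] ((657.973388671875, -202.86073303222656), (54.91871643066406, 45.584625244140625), 78.9269790649414) 143
base ((602.6654052734375, -253.89859008789062), (253.8343963623047, 278.85235595703125), 6.159572124481201)
stop [ 0.6268 -0.0752  0.1059] [ 0.59660755 -0.23174212  0.04506213] [ 0.6914363  -0.00769801  0.19551547] 423
```

View pics/crop_side.png

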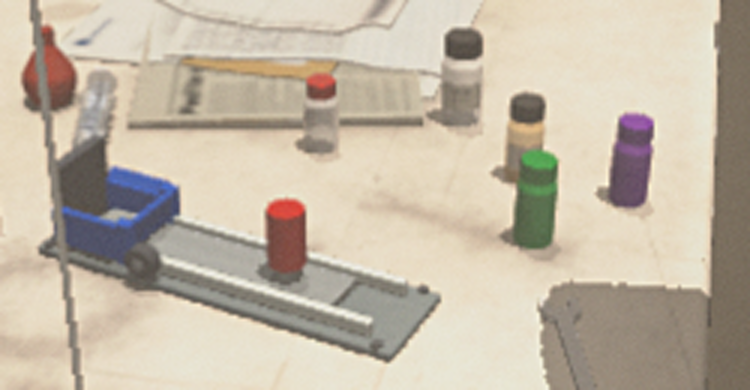

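Amber vial is near (0.442,-0.336). The feeder yaw is about -13.9°, the knob is near (0.552,-0.176) and the bay near (0.664,-0.204). I'll hover over the amber vial with the jaw axis turned onto the feeder's y.

>>> servo_tool --targets '[{"xyz":[-0.014,-0.034,0],"twist":[0,0,-0.12]},{"xyz":[-0.028,-0.068,0],"twist":[0,0,-0.24]},{"xyz":[-0.042,-0.103,0],"twist":[0,0,-0.36]},{"xyz":[-0.056,-0.138,0],"twist":[0,0,-0.48]},{"xyz":[-0.07,-0.172,0],"twist":[0,0,-0.6]},{"xyz":[-0.084,-0.206,0],"twist":[0,0,-0.72]},{"xyz":[-0.098,-0.24,0],"twist":[0,0,-0.84]},{"xyz":[-0.112,-0.275,0],"twist":[0,0,-0.96]},{"xyz":[-0.125,-0.31,0],"twist":[0,0,-1.08]},{"xyz":[-0.138,-0.344,0],"twist":[0,0,-1.2]},{"xyz":[-0.138,-0.344,0],"twist":[0,0,-1.32],"jaw":0.6},{"xyz":[-0.138,-0.344,0],"twist":[0,0,-1.44],"jaw":0.6}]'

```text
schema error: expected keys xyz, twist, jaw
```

>>> servo_tool --targets '[{"twist":[0,0,-0.12]},{"twist":[0,0,-0.24]},{"twist":[0,0,-0.36]},{"twist":[0,0,-0.48]},{"twist":[0,0,-0.6]},{"twist":[0,0,-0.72]},{"twist":[0,0,-0.84]},{"twist":[0,0,-0.96]},{"twist":[0,0,-1.08]},{"twist":[0,0,-1.208]},{"twist":[0,0,-1.208]},{"twist":[0,0,-1.208]}]'

```text
schema error: expected keys xyz, twist, jaw
```

>>> servo_tool --targets '[{"xyz":[-0.014,-0.034,0],"twist":[0,0,-0.12],"jaw":1},{"xyz":[-0.028,-0.068,0],"twist":[0,0,-0.24],"jaw":1},{"xyz":[-0.042,-0.103,0],"twist":[0,0,-0.36],"jaw":1},{"xyz":[-0.056,-0.138,0],"twist":[0,0,-0.48],"jaw":1},{"xyz":[-0.07,-0.172,0],"twist":[0,0,-0.6],"jaw":1},{"xyz":[-0.084,-0.206,0],"twist":[0,0,-0.72],"jaw":1},{"xyz":[-0.098,-0.24,0],"twist":[0,0,-0.84],"jaw":1},{"xyz":[-0.112,-0.275,0],"twist":[0,0,-0.96],"jaw":1},{"xyz":[-0.125,-0.31,0],"twist":[0,0,-1.08],"jaw":1},{"xyz":[-0.138,-0.344,0],"twist":[0,0,-1.2],"jaw":0.6},{"xyz":[-0.138,-0.344,0],"twist":[0,0,-1.32],"jaw":0.6},{"xyz":[-0.138,-0.344,0],"twist":[0,0,-1.44],"jaw":0.6}]'

```text
clock: 1.1
tcp_pos: [0.4443, -0.3346, 0.2307]
orientation: [-0.0, 0.998, 0.067, -0.0]
wrist_force: [-0.8, 0.1, -0.1]
finger_gap: 0.0526
```

>>> servo_tool --targets '[{"xyz":[0,0,0],"twist":[0,0,-0.12],"jaw":0.6},{"xyz":[0,0,0],"twist":[0,0,-0.24],"jaw":0.6},{"xyz":[0,0,0],"twist":[0,0,-0.36],"jaw":0.6},{"xyz":[0,0,0],"twist":[0,0,-0.48],"jaw":0.6},{"xyz":[0,0,0],"twist":[0,0,-0.6],"jaw":0.6},{"xyz":[0,0,0],"twist":[0,0,-0.72],"jaw":0.6},{"xyz":[0,0,0],"twist":[0,0,-0.84],"jaw":0.6},{"xyz":[0,0,0],"twist":[0,0,-0.96],"jaw":0.6},{"xyz":[0,0,0],"twist":[0,0,-1.08],"jaw":0.6},{"xyz":[0,0,0],"twist":[0,0,-1.208],"jaw":0.6},{"xyz":[0,0,0],"twist":[0,0,-1.208],"jaw":0.6},{"xyz":[0,0,0],"twist":[0,0,-1.208],"jaw":0.6}]'

```text
clock: 2.1
tcp_pos: [0.4425, -0.3365, 0.2309]
orientation: [-0.0, 0.788, 0.616, -0.0]
wrist_force: [0.0, -0.0, 0.4]
finger_gap: 0.0507
```

```bash
cat >> h.py <<'E'
def tool(p):
    s=env.get_state(); M=q2R(s["orientation"]); return (M.T@(np.array(p)-s["tcp_pos"])).round(4)
def st():
    s=env.get_state(); M=q2R(s["orientation"]); print("t",s["clock"],"tcp",s["tcp_pos"].round(4),"yaw x",np.degrees(np.arctan2(M[1,0],M[0,0])).round(2),"z",M[:,2].round(3),"gap",round(s["finger_gap"],4),"F",s["wrist_force"].round(1),"q",s["joint_pos"].round(2))
E
python3 - <<'E'
from h import *
st(); c=get("wrist","w1"); P=cloud(c); ok=c["depth"]>0
print(c["eye"])
q=P[ok&(P[...,2]>.03)&(P[...,2]<.065)&(np.hypot(P[...,0]-.442,P[...,1]+.336)<.03)]
print(len(q)); 
t=q[q[:,2]>.0535]; print(q.mean(0),t.mean(0),cv2.minEnclosingCircle((t[:,:2]*1000).astype(np.float32)))
E
```

```text
t 2.1 tcp [ 0.4425 -0.3365  0.2309] yaw x 76.08 z [-0.001  0.001 -1.   ] gap 0.0507 F [ 0.  -0.   0.4] q [-0.79  0.28 -0.    1.29 -0.   -0.55]
[ 0.36125711 -0.31631146  0.37294041]
836
[ 0.43969867 -0.33843152  0.0512617 ] [ 0.44168111 -0.33926593  0.05507839] ((441.743896484375, -339.47821044921875), 10.988992691040039)
```

View pics/w1.png

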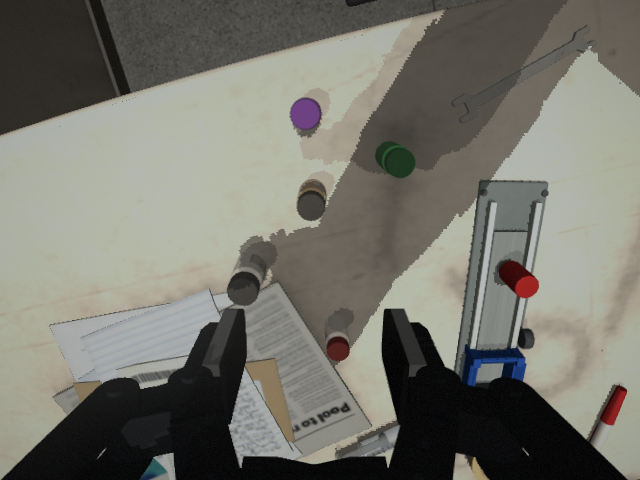

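The wrist view shows the amber vial's cap at (311,200), isolated, with green at (395,160) and purple at (305,113). The cap fit has radius 11.0 mm and centre (0.4417,-0.3395). I'll descend and grip.

>>> servo_tool --targets '[{"xyz":[-0.003,0,0.035],"twist":[0,0,0],"jaw":0.6},{"xyz":[-0.003,0,0.07],"twist":[0,0,0],"jaw":0.6},{"xyz":[-0.003,0,0.105],"twist":[0,0,0],"jaw":0.6},{"xyz":[-0.003,0,0.135],"twist":[0,0,0],"jaw":0.6},{"xyz":[-0.003,0,0.16],"twist":[0,0,0],"jaw":0.6},{"xyz":[-0.003,0,0.18],"twist":[0,0,0],"jaw":0.6},{"xyz":[-0.003,0,0.195],"twist":[0,0,0],"jaw":0.6},{"xyz":[-0.003,0,0.203],"twist":[0,0,0],"jaw":0.6},{"xyz":[-0.003,0,0.203],"twist":[0,0,0],"jaw":0.6},{"xyz":[-0.003,0,0.203],"twist":[0,0,0],"jaw":0.4},{"xyz":[-0.003,0,0.203],"twist":[0,0,0],"jaw":0.2},{"xyz":[-0.003,0,0.203],"twist":[0,0,0],"jaw":0.1}]' --squeeze 30

```text
clock: 3.15
tcp_pos: [0.4428, -0.3404, 0.0297]
orientation: [0.001, 0.787, 0.617, 0.0]
wrist_force: [-0.6, 0.8, 0.1]
finger_gap: 0.0222
```

>>> servo_tool --targets '[{"xyz":[0,0,0],"twist":[0,0,0],"jaw":0.1},{"xyz":[0,0,0],"twist":[0,0,0],"jaw":0.1},{"xyz":[0,0,0],"twist":[0,0,0],"jaw":0.1},{"xyz":[0,0,0],"twist":[0,0,0],"jaw":0.1},{"xyz":[0,0,0],"twist":[0,0,0],"jaw":0.1},{"xyz":[0,0,0],"twist":[0,0,0],"jaw":0.1}]'

```text
clock: 3.65
tcp_pos: [0.4428, -0.3404, 0.0295]
orientation: [0.001, 0.787, 0.617, 0.0]
wrist_force: [-0.8, 0.6, 6.6]
finger_gap: 0.0224
```

```bash
python3 - <<'E'
from h import *
st()
for f in("w1","scene0","side0"):
    c=dict(np.load(f"/tmp/{f}.npz")); P=cloud(c); ok=c["depth"]>0
    hsv=cv2.cvtColor(c["color"],cv2.COLOR_RGB2HSV)
    red=ok&(hsv[...,1]>140)&((hsv[...,0]<8)|(hsv[...,0]>172))&(np.hypot(P[...,0]-.552,P[...,1]+.176)<.03)
    t=P[red&(P[...,2]>.0535)]; print(f,"knob",len(t),t.mean(0).round(4),cv2.minEnclosingCircle((t[:,:2]*1000).astype(np.float32)))
    b=P[ok&(hsv[...,1]>110)&(hsv[...,0]>100)&(hsv[...,0]<130)&(np.abs(P[...,2]-.033)<.004)&(np.hypot(P[...,0]-.664,P[...,1]+.204)<.05)]
    e=np.array([np.cos(-.2425),np.sin(-.2425)]); n=np.array([-e[1],e[0]])
    k=np.array([.5515,-.1765]); 
    if len(b): print(" blue along",np.percentile((b[:,:2]-k)@e*1000-95,[1,99]),"across",np.percentile((b[:,:2]-k)@n*1000,[1,99]))
    g=P[ok&(P[...,2]>.002)&(P[...,2]<.03)]; a=(g[:,:2]-k)@e*1000-95; s=(g[:,:2]-k)@n*1000
    for lo in(-160,-120,-80,-40):
        m=(a>lo)&(a<lo+30)&(abs(s)<45); print("  ",lo,m.sum(),np.percentile(s[m],[1,99]).round(1) if m.sum()>10 else "")
E
```

```text
t 3.65 tcp [ 0.4428 -0.3404  0.0295] yaw x 76.26 z [ 0.002 -0.002 -1.   ] gap 0.0224 F [-0.8  0.6  6.6] q [-0.8   0.42 -0.32  0.83  0.   -0.56]
w1 knob 417 [ 0.5518 -0.1798  0.055 ] ((552.11474609375, -179.83840942382812), 11.033019065856934)
 blue along [-7.28220618 22.31602242] across [-30.83019802  24.4315382 ]
   -160 2192 [-34.1  28.4]
   -120 1904 [-34.6  28.1]
   -80 1448 [-34.6  26.9]
   -40 1881 [-34.4  31.1]
scene0 knob 102 [ 0.5517 -0.1765  0.0554] ((552.3336181640625, -176.4783935546875), 10.689753532409668)
 blue along [-7.6699331  41.20246797] across [-26.94296278  27.88775422]
   -160 699 [-31.9  31. ]
   -120 645 [-32.   31.3]
   -80 473 [-31.7  31.3]
   -40 612 [-31.5  36.2]
side0 knob 62 [ 0.5511 -0.1744  0.0563] ((551.2299194335938, -175.12930297851562), 9.394095420837402)
 blue along [-7.62861952 37.91003828] across [-26.32397791  27.22787374]
   -160 506 [-29.5  32.2]
   -120 484 [-23.5  32. ]
   -80 390 [-23.8  32.2]
   -40 444 [-23.8  36.3]
```

Grip closed on the 22 mm cap. I'll lift and hover above the bay.

>>> servo_tool --targets '[{"xyz":[0,0,-0.02],"twist":[0,0,0],"jaw":0.1},{"xyz":[0,0,-0.05],"twist":[0,0,0],"jaw":0.1},{"xyz":[0,0,-0.085],"twist":[0,0,0],"jaw":0.1},{"xyz":[0.01,0.01,-0.12],"twist":[0,0,0],"jaw":0.1},{"xyz":[0.035,0.035,-0.12],"twist":[0,0,0],"jaw":0.1},{"xyz":[0.062,0.062,-0.12],"twist":[0,0,0],"jaw":0.1},{"xyz":[0.089,0.089,-0.12],"twist":[0,0,0],"jaw":0.1},{"xyz":[0.116,0.116,-0.12],"twist":[0,0,0],"jaw":0.1},{"xyz":[0.143,0.143,-0.12],"twist":[0,0,0],"jaw":0.1},{"xyz":[0.168,0.168,-0.12],"twist":[0,0,0],"jaw":0.1},{"xyz":[0.184,0.183,-0.12],"twist":[0,0,0],"jaw":0.1},{"xyz":[0.184,0.183,-0.12],"twist":[0,0,0],"jaw":0.1}]'

```text
clock: 4.65
tcp_pos: [0.6666, -0.2009, 0.1473]
orientation: [-0.0, 0.785, 0.619, 0.001]
wrist_force: [0.2, -0.4, -0.3]
finger_gap: 0.0221
```

>>> servo_tool --targets '[{"xyz":[0,0,0],"twist":[0,0,0],"jaw":0.1},{"xyz":[0,0,0],"twist":[0,0,0],"jaw":0.1},{"xyz":[0,0,0],"twist":[0,0,0],"jaw":0.1}]'

```text
clock: 4.9
tcp_pos: [0.6624, -0.2051, 0.1482]
orientation: [-0.0, 0.787, 0.617, -0.0]
wrist_force: [-0.6, -0.2, -1.0]
finger_gap: 0.0223
```

```bash
cat > feed.py <<'E'
from h import *
import sys
st(); s=env.get_state(); tcp=s["tcp_pos"][:2]
c=get("wrist",sys.argv[1]); P=cloud(c); ok=c["depth"]>0
hsv=cv2.cvtColor(c["color"],cv2.COLOR_RGB2HSV)
e=np.array([.9707,-.2402]); n=np.array([.2402,.9707]); k=np.array([.5519,-.1776])
a=(P[...,:2]-k)@e*1000-95; x=(P[...,:2]-k)@n*1000; z=P[...,2]*1000
red=ok&(hsv[...,1]>140)&((hsv[...,0]<8)|(hsv[...,0]>172))&(np.hypot(a+95,x)<90)&(z>53)&(z<60)
if red.sum()>20: t=np.c_[a[red],x[red]].astype(np.float32); print("knob feeder-frame",cv2.minEnclosingCircle(t),red.sum())
bl=ok&(hsv[...,1]>100)&(hsv[...,0]>100)&(hsv[...,0]<130)&(abs(z-33)<3)
for lo in range(-10,40,6):
    m=bl&(a>lo)&(a<lo+6)
    if m.sum()>8: print("blue",lo,m.sum(),np.percentile(x[m],[1,99]).round(1),"gap",np.sort(x[m])[np.argmax(np.diff(np.sort(x[m])))+np.array([0,1])].round(1))
m=ok&(z>50)&(z<59)&(a>30)&(a<60)&(abs(x)<40); 
if m.sum()>10: print("stop a",np.percentile(a[m],[1,99]).round(1),"x",np.percentile(x[m],[1,99]).round(1),m.sum())
m=ok&(z>3)&(z<9)&(a>-160)&(a<-20)&(abs(x)<45); print("base x",np.percentile(x[m],[1,99]).round(1))
print("tcp in feeder frame",(tcp-k)@e*1000-95,(tcp-k)@n*1000)
E
python3 feed.py w2
```

```text
t 4.9 tcp [ 0.6624 -0.2051  0.1482] yaw x 76.19 z [-0.001 -0.    -1.   ] gap 0.0223 F [-0.6 -0.2 -1. ] q [-0.42  0.58  0.25  1.25 -0.   -0.17]
knob feeder-frame ((-93.81446075439453, -1.1672909259796143), 10.79837417602539) 1389
blue -10 452 [-26.1  23.4] gap [18.4 19. ]
blue -4 441 [-28.1  26. ] gap [26.  26.7]
blue 2 185 [-29.   26.9] gap [-19.6  16.7]
blue 8 166 [-29.3  26.4] gap [-23.   20.7]
blue 14 168 [-29.4  26.6] gap [-23.1  19.6]
blue 20 159 [-29.   26.9] gap [-23.3  19.7]
blue 26 160 [-29.2  26.3] gap [-23.4  19.9]
blue 32 153 [-29.4  26.5] gap [-23.6  20.1]
blue 38 87 [-29.   26.7] gap [-22.4  20.2]
stop a [40.7 48.8] x [-23.3  20. ] 327
base x [-32.8  30.5]
tcp in feeder frame 18.83458087159724 -0.12093823176785312
```

View pics/w2.png

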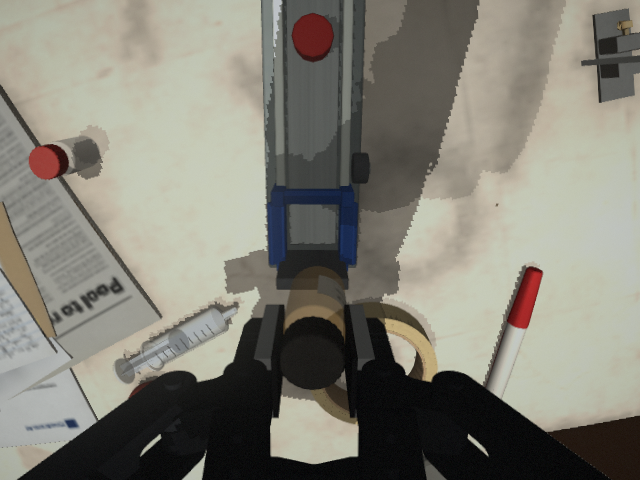

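The wrist view shows the bay centred at about (312,225), the end stop at (312,268) and the vial held upright at (312,350). The TCP needs about 4 mm along +y and -1 mm in x.

>>> servo_tool --targets '[{"xyz":[-0.001,0.003,0.015],"twist":[0,0,0],"jaw":0.1},{"xyz":[-0.001,0.003,0.03],"twist":[0,0,0],"jaw":0.1},{"xyz":[-0.001,0.003,0.045],"twist":[0,0,0],"jaw":0.1},{"xyz":[-0.001,0.003,0.045],"twist":[0,0,0],"jaw":0.1},{"xyz":[-0.001,0.003,0.045],"twist":[0,0,0],"jaw":0.1},{"xyz":[-0.001,0.003,0.045],"twist":[0,0,0],"jaw":0.1}]'

```text
clock: 5.45
tcp_pos: [0.666, -0.2068, 0.1044]
orientation: [0.0, 0.787, 0.617, 0.0]
wrist_force: [-0.0, 0.5, 0.1]
finger_gap: 0.0221
```

```bash
python3 feed.py w3
```

```text
t 5.45 tcp [ 0.666  -0.2068  0.1044] yaw x 76.2 z [ 0.001 -0.001 -1.   ] gap 0.0221 F [-0.   0.5  0.1] q [-0.42  0.61  0.19  1.15 -0.   -0.18]
knob feeder-frame ((-93.46961975097656, -1.2104806900024414), 10.621580123901367) 1665
blue -10 682 [-25.8  23.8] gap [-1.  -0.5]
blue -4 617 [-27.9  25.8] gap [5.3 5.8]
blue 2 250 [-28.8  26.5] gap [-19.9  16.9]
blue 8 226 [-29.1  26.7] gap [-22.9  19.9]
blue 14 227 [-28.8  26.7] gap [-22.5  20.2]
blue 20 221 [-29.   26.7] gap [-23.3  19.8]
blue 26 212 [-29.3  26.5] gap [-22.8  20. ]
blue 32 203 [-29.   26.7] gap [-22.6  19.6]
blue 38 119 [-29.1  26.9] gap [-23.1  19.7]
stop a [40.5 44. ] x [-23.1  20. ] 83
base x [-32.9  30.5]
tcp in feeder frame 22.792824822558032 -0.9117001213090641
```

>>> servo_tool --targets '[{"xyz":[0,0,0.012],"twist":[0,0,0],"jaw":0.1},{"xyz":[0,0,0.024],"twist":[0,0,0],"jaw":0.1},{"xyz":[0,0,0.034],"twist":[0,0,0],"jaw":0.1},{"xyz":[0,0,0.043],"twist":[0,0,0],"jaw":0.1},{"xyz":[0,0,0.051],"twist":[0,0,0],"jaw":0.1},{"xyz":[0,0,0.057],"twist":[0,0,0],"jaw":0.1},{"xyz":[0,0,0.061],"twist":[0,0,0],"jaw":0.1},{"xyz":[0,0,0.061],"twist":[0,0,0],"jaw":0.1},{"xyz":[0,0,0.061],"twist":[0,0,0],"jaw":0.1}]'

```text
clock: 6.25
tcp_pos: [0.6663, -0.206, 0.0423]
orientation: [0.0, 0.787, 0.617, 0.0]
wrist_force: [0.3, -0.6, -1.1]
finger_gap: 0.0222
```

```bash
python3 - <<'E'
from h import *
st(); c=get("side","s2"); cv2.imwrite("pics/s2c.png",cv2.resize(c["color"][180:320,170:350,::-1],None,fx=4,fy=4,interpolation=cv2.INTER_CUBIC))
E
```

```text
t 6.25 tcp [ 0.6663 -0.206   0.0423] yaw x 76.27 z [ 0. -0. -1.] gap 0.0222 F [ 0.3 -0.6 -1.1] q [-0.41  0.65  0.11  1.03 -0.   -0.18]
```

View pics/s2c.png

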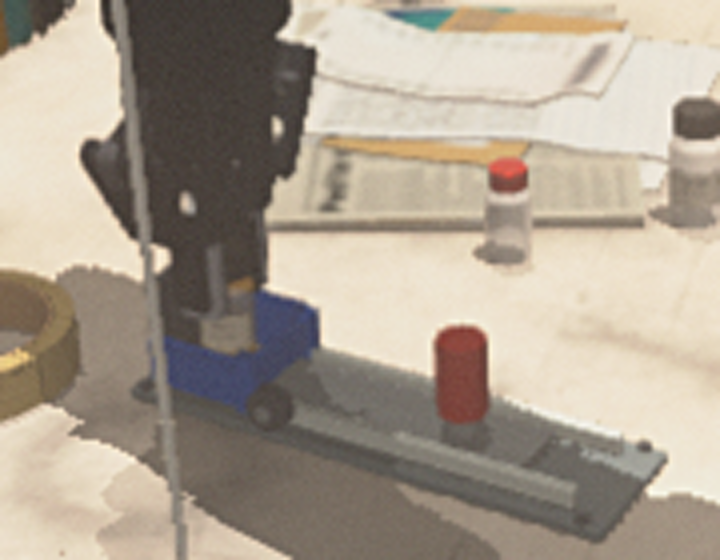

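The vial is in the bay at (228,330) in the crop, with no contact forces. Releasing and lifting.

>>> servo_tool --targets '[{"xyz":[0,0,0.001],"twist":[0,0,0],"jaw":0.1},{"xyz":[0,0,0.001],"twist":[0,0,0],"jaw":0.3},{"xyz":[0,0,0.001],"twist":[0,0,0],"jaw":0.45},{"xyz":[0,0,0.001],"twist":[0,0,0],"jaw":0.5},{"xyz":[0,0,0.001],"twist":[0,0,0],"jaw":0.5},{"xyz":[0,0,-0.015],"twist":[0,0,0],"jaw":0.5},{"xyz":[0,0,-0.035],"twist":[0,0,0],"jaw":0.5},{"xyz":[0,0,-0.06],"twist":[0,0,0],"jaw":0.5},{"xyz":[0,0,-0.085],"twist":[0,0,0],"jaw":0.5},{"xyz":[0,0,-0.085],"twist":[0,0,0],"jaw":0.5},{"xyz":[0,0,-0.085],"twist":[0,0,0],"jaw":0.5}]'

```text
clock: 7.22
tcp_pos: [0.6675, -0.2066, 0.1297]
orientation: [0.002, 0.787, 0.617, 0.001]
wrist_force: [0.3, 0.2, -0.5]
finger_gap: 0.0422
```

```bash
cat > vial.py <<'E'
from h import *
import sys
e=np.array([.9707,-.2402]); n=np.array([.2402,.9707]); k=np.array([.5519,-.1776])+.001*e-.0012*n
st()
for cam in sys.argv[2:]:
    c=get(cam,sys.argv[1]+cam); P=cloud(c); ok=c["depth"]>0
    a=(P[...,:2]-k)@e*1000-95; x=(P[...,:2]-k)@n*1000; z=P[...,2]*1000
    m=ok&(a>0)&(a<39)&(abs(x)<18)&(z>40)&(z<80); zt=np.percentile(z[m],97) if m.sum() else 0
    t=m&(z>zt-4); print(cam,"vial top z",zt,"n",t.sum(),cv2.minEnclosingCircle(np.c_[a[t],x[t]].astype(np.float32)) if t.sum() else "")
    hsv=cv2.cvtColor(c["color"],cv2.COLOR_RGB2HSV)
    r=ok&(hsv[...,1]>140)&((hsv[...,0]<8)|(hsv[...,0]>172))&(a>-180)&(a<-60)&(abs(x)<20)&(z>53)&(z<61)
    if r.sum()>10: print(" knob",r.sum(),cv2.minEnclosingCircle(np.c_[a[r],x[r]].astype(np.float32)))
print("knob closed, world",k, "tool", tool([*k,.03]))
E
python3 vial.py v1 wrist scene
```

```text
t 7.2167 tcp [ 0.6675 -0.2066  0.1297] yaw x 76.26 z [ 0.004 -0.002 -1.   ] gap 0.0422 F [ 0.3  0.2 -0.5] q [-0.41  0.59  0.23  1.2  -0.   -0.18]
wrist vial top z 68.07263645755062 n 1347 ((20.896556854248047, 1.4783618450164795), 11.403170585632324)
 knob 1552 ((-94.57920837402344, 0.15816912055015564), 10.65892505645752)
scene vial top z 68.5685263136485 n 119 ((19.56052017211914, 3.2351629734039307), 11.294841766357422)
 knob 108 ((-96.61495208740234, 3.369325637817383), 10.591636657714844)
knob closed, world [ 0.55258246 -0.17900504] tool [-0.0008 -0.1162  0.0968]
```

View pics/v1wrist.png

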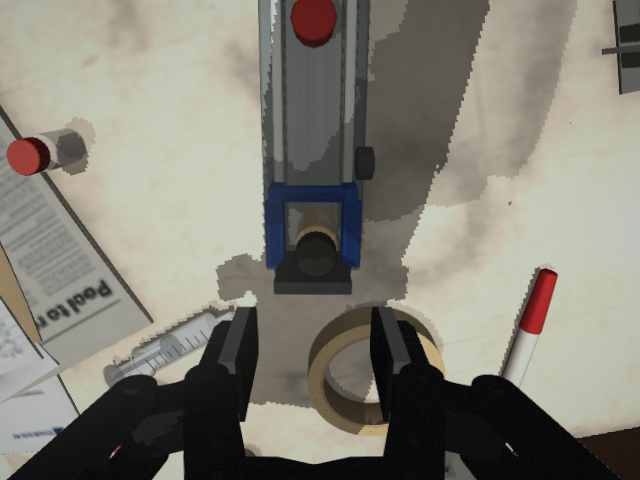

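The vial stands upright on the tongue, with its cap at (316,255), top z 68 mm, at 21 mm along and 1.5 mm across. Next I move to the knob at (314,20) and grip it.

>>> servo_tool --targets '[{"xyz":[-0.001,-0.03,0],"twist":[0,0,0],"jaw":0.6},{"xyz":[-0.001,-0.06,0],"twist":[0,0,0],"jaw":0.6},{"xyz":[-0.001,-0.09,0],"twist":[0,0,0],"jaw":0.6},{"xyz":[-0.001,-0.11,0],"twist":[0,0,0],"jaw":0.6},{"xyz":[-0.001,-0.116,0],"twist":[0,0,0],"jaw":0.6},{"xyz":[-0.001,-0.116,0.025],"twist":[0,0,0],"jaw":0.6},{"xyz":[-0.001,-0.116,0.05],"twist":[0,0,0],"jaw":0.6},{"xyz":[-0.001,-0.116,0.07],"twist":[0,0,0],"jaw":0.6},{"xyz":[-0.001,-0.116,0.085],"twist":[0,0,0],"jaw":0.6},{"xyz":[-0.001,-0.116,0.095],"twist":[0,0,0],"jaw":0.6},{"xyz":[-0.001,-0.116,0.101],"twist":[0,0,0],"jaw":0.6},{"xyz":[-0.001,-0.116,0.101],"twist":[0,0,0],"jaw":0.6}]'

```text
clock: 8.32
tcp_pos: [0.5525, -0.1791, 0.0245]
orientation: [-0.001, 0.787, 0.617, -0.001]
wrist_force: [-0.1, -0.1, 0.5]
finger_gap: 0.0511
```

>>> servo_tool --targets '[{"xyz":[0,0,0],"twist":[0,0,0],"jaw":0.4},{"xyz":[0,0,0],"twist":[0,0,0],"jaw":0.2},{"xyz":[0,0,0],"twist":[0,0,0],"jaw":0.1},{"xyz":[0,0,0],"twist":[0,0,0],"jaw":0.1},{"xyz":[0,0,0],"twist":[0,0,0],"jaw":0.1},{"xyz":[0,0,0],"twist":[0,0,0],"jaw":0.1}]' --squeeze 60

```text
clock: 8.82
tcp_pos: [0.5542, -0.1794, 0.0275]
orientation: [0.001, 0.786, 0.618, 0.001]
wrist_force: [0.5, 2.2, 6.1]
finger_gap: 0.0203
```

```bash
python3 vial.py v2 wrist scene
```

```text
t 8.8167 tcp [ 0.5542 -0.1794  0.0275] yaw x 76.28 z [ 0.002 -0.    -1.   ] gap 0.0203 F [0.5 2.2 6.1] q [-0.45  0.46 -0.26  0.85  0.   -0.21]
wrist vial top z 0 n 0 
 knob 2976 ((-95.29299926757812, -0.04706547409296036), 11.08258056640625)
scene vial top z 68.49724553330769 n 121 ((20.05744743347168, 3.442772388458252), 11.972859382629395)
 knob 83 ((-97.02279663085938, -1.824188232421875), 11.842672348022461)
knob closed, world [ 0.55258246 -0.17900504] tool [-0.     -0.0017 -0.0025]
```

>>> servo_tool --targets '[{"xyz":[0,-0.005,0],"twist":[0,0,0],"jaw":0.1},{"xyz":[0,-0.01,0],"twist":[0,0,0],"jaw":0.1},{"xyz":[0,-0.015,0],"twist":[0,0,0],"jaw":0.1},{"xyz":[0,-0.02,0],"twist":[0,0,0],"jaw":0.1},{"xyz":[0,-0.025,0],"twist":[0,0,0],"jaw":0.1},{"xyz":[0,-0.03,0],"twist":[0,0,0],"jaw":0.1},{"xyz":[0,-0.035,0],"twist":[0,0,0],"jaw":0.1},{"xyz":[0,-0.04,0],"twist":[0,0,0],"jaw":0.1},{"xyz":[0,-0.045,0],"twist":[0,0,0],"jaw":0.1},{"xyz":[0,-0.05,0],"twist":[0,0,0],"jaw":0.1},{"xyz":[0,-0.055,0],"twist":[0,0,0],"jaw":0.1},{"xyz":[0,-0.057,0],"twist":[0,0,0],"jaw":0.1}]'

```text
clock: 9.92
tcp_pos: [0.5013, -0.1663, 0.0276]
orientation: [0.003, 0.786, 0.618, 0.003]
wrist_force: [8.0, 3.7, -0.1]
finger_gap: 0.0203
```

>>> servo_tool --targets '[{"xyz":[0,0,0],"twist":[0,0,0],"jaw":0.1},{"xyz":[0,0,0],"twist":[0,0,0],"jaw":0.1},{"xyz":[0,0,0],"twist":[0,0,0],"jaw":0.1},{"xyz":[0,0,0],"twist":[0,0,0],"jaw":0.1}]'

```text
clock: 10.25
tcp_pos: [0.5012, -0.1662, 0.0275]
orientation: [0.002, 0.786, 0.618, 0.002]
wrist_force: [8.0, 4.4, -0.1]
finger_gap: 0.0202
```

```bash
python3 vial.py v3 wrist scene; python3 -c "
from h import *
c=get('side','s3'); cv2.imwrite('pics/s3c.png',cv2.resize(c['color'][180:320,170:350,::-1],None,fx=4,fy=4,interpolation=cv2.INTER_CUBIC))"
```

```text
t 10.25 tcp [ 0.5012 -0.1662  0.0275] yaw x 76.31 z [ 0.007 -0.001 -1.   ] gap 0.0202 F [ 8.   4.4 -0.1] q [-0.47  0.37 -0.41  0.79  0.   -0.23]
wrist vial top z 0 n 0 
 knob 2972 ((-149.9745330810547, 0.11040518432855606), 11.389538764953613)
scene vial top z 62.71960513488046 n 115 ((14.087564468383789, 3.4484505653381348), 11.55196762084961)
 knob 78 ((-152.09906005859375, -0.8017492294311523), 10.620283126831055)
knob closed, world [ 0.55258246 -0.17900504] tool [-0.0003  0.053  -0.0021]
```

View pics/s3c.png

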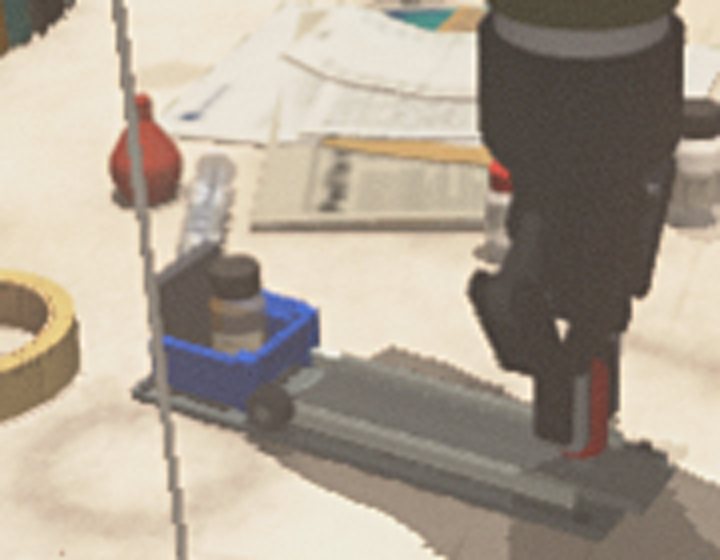

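The follower is at about 0.055 m and the vial has dropped, with its top at 62.7 mm, upright at (237,305) in the crop. I'll ease the follower forward gently.

>>> servo_tool --targets '[{"xyz":[0,0.003,0],"twist":[0,0,0],"jaw":0.1},{"xyz":[0,0.006,0],"twist":[0,0,0],"jaw":0.1},{"xyz":[0,0.009,0],"twist":[0,0,0],"jaw":0.1},{"xyz":[0,0.012,0],"twist":[0,0,0],"jaw":0.1},{"xyz":[0,0.015,0],"twist":[0,0,0],"jaw":0.1},{"xyz":[0,0.018,0],"twist":[0,0,0],"jaw":0.1},{"xyz":[0,0.021,0],"twist":[0,0,0],"jaw":0.1},{"xyz":[0,0.024,0],"twist":[0,0,0],"jaw":0.1},{"xyz":[0,0.027,0],"twist":[0,0,0],"jaw":0.1},{"xyz":[0,0.03,0],"twist":[0,0,0],"jaw":0.1},{"xyz":[0,0.032,0],"twist":[0,0,0],"jaw":0.1},{"xyz":[0,0.034,0],"twist":[0,0,0],"jaw":0.1}]'

```text
clock: 11.4
tcp_pos: [0.5336, -0.1743, 0.0275]
orientation: [0.002, 0.786, 0.618, 0.002]
wrist_force: [5.4, 2.7, 3.4]
finger_gap: 0.0206
```

>>> servo_tool --targets '[{"xyz":[0,0.001,0],"twist":[0,0,0],"jaw":0.1},{"xyz":[0,0.001,0],"twist":[0,0,0],"jaw":0.1},{"xyz":[0,0.001,0],"twist":[0,0,0],"jaw":0.1}]'

```text
clock: 11.65
tcp_pos: [0.5349, -0.1746, 0.0275]
orientation: [0.002, 0.786, 0.618, 0.002]
wrist_force: [6.5, 2.4, 1.0]
finger_gap: 0.0203
```

```bash
python3 vial.py v4 wrist scene
```

```text
t 11.65 tcp [ 0.5349 -0.1746  0.0275] yaw x 76.3 z [ 0.006 -0.001 -1.   ] gap 0.0203 F [6.5 2.4 1. ] q [-0.46  0.43 -0.32  0.82  0.   -0.22]
wrist vial top z 0 n 0 
 knob 2972 ((-115.23173522949219, 0.15695667266845703), 11.29471492767334)
scene vial top z 62.88113041529676 n 114 ((24.570390701293945, 3.044139862060547), 11.070695877075195)
 knob 82 ((-116.83744812011719, -1.4000253677368164), 11.945425987243652)
knob closed, world [ 0.55258246 -0.17900504] tool [-0.0001  0.0183 -0.0024]
```

Follower is at about 0.020 m and still carried by the gripper. A little further forward, then release and rise.

>>> servo_tool --targets '[{"xyz":[0,0.001,0],"twist":[0,0,0],"jaw":0.1},{"xyz":[0,0.002,0],"twist":[0,0,0],"jaw":0.1},{"xyz":[0,0.002,0],"twist":[0,0,0],"jaw":0.1},{"xyz":[0,0.002,0],"twist":[0,0,0],"jaw":0.4},{"xyz":[0,0.002,0],"twist":[0,0,0],"jaw":0.6},{"xyz":[0,0.002,0],"twist":[0,0,0],"jaw":0.6},{"xyz":[0,0.002,0],"twist":[0,0,0],"jaw":0.6},{"xyz":[0,0.002,-0.02],"twist":[0,0,0],"jaw":0.6},{"xyz":[0,0.002,-0.05],"twist":[0,0,0],"jaw":0.6},{"xyz":[0,0.002,-0.085],"twist":[0,0,0],"jaw":0.6},{"xyz":[0,0.002,-0.12],"twist":[0,0,0],"jaw":0.6},{"xyz":[0,0.002,-0.13],"twist":[0,0,0],"jaw":0.6}]'

```text
clock: 12.75
tcp_pos: [0.5359, -0.1759, 0.1617]
orientation: [0.003, 0.787, 0.617, 0.001]
wrist_force: [1.0, 0.1, 0.6]
finger_gap: 0.0512
```

>>> servo_tool --targets '[{"xyz":[0,0,0],"twist":[0,0,0],"jaw":0.6},{"xyz":[0,0,0],"twist":[0,0,0],"jaw":0.6},{"xyz":[0,0,0],"twist":[0,0,0],"jaw":0.6},{"xyz":[0,0,0],"twist":[0,0,0],"jaw":0.6}]'

```text
clock: 13.08
tcp_pos: [0.5325, -0.1741, 0.1541]
orientation: [-0.002, 0.787, 0.617, -0.001]
wrist_force: [-0.1, -0.6, 0.1]
finger_gap: 0.0513
```

```bash
python3 vial.py v5 wrist scene side; python3 -c "
from h import *
c=get('side','s5'); cv2.imwrite('pics/s5c.png',cv2.resize(c['color'][180:320,170:350,::-1],None,fx=4,fy=4,interpolation=cv2.INTER_CUBIC))"
```

```text
t 13.0833 tcp [ 0.5325 -0.1741  0.1541] yaw x 76.25 z [-0.003  0.002 -1.   ] gap 0.0513 F [-0.1 -0.6  0.1] q [-0.46  0.32 -0.13  1.12 -0.   -0.22]
wrist vial top z 61.76756660852977 n 633 ((27.128583908081055, 2.029409646987915), 11.393165588378906)
 knob 901 ((-112.59508514404297, -0.35061806440353394), 10.75296688079834)
scene vial top z 62.69876021724258 n 112 ((27.079307556152344, 3.263963460922241), 11.109881401062012)
 knob 117 ((-114.30680847167969, 1.477781057357788), 11.50621223449707)
side vial top z 62.970104459997714 n 73 ((26.96968650817871, 3.6843087673187256), 11.553712844848633)
 knob 17 ((-114.832275390625, 3.5830323696136475), 8.71857738494873)
knob closed, world [ 0.55258246 -0.17900504] tool [0.     0.0205 0.1248]
```

View pics/s5c.png

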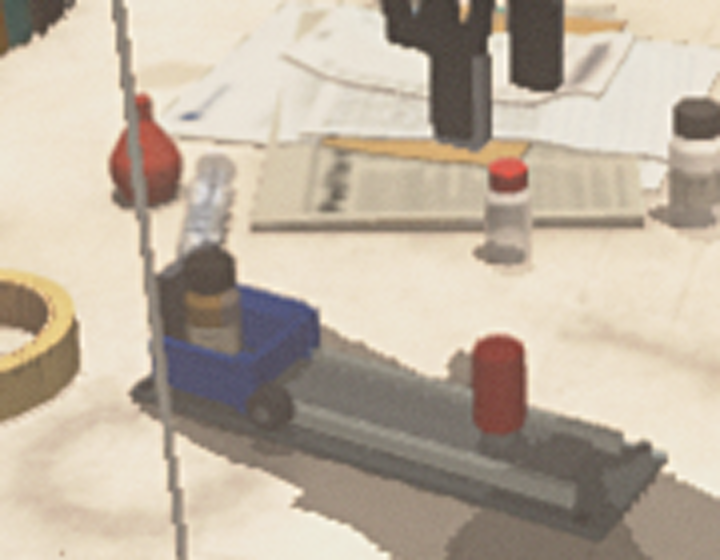

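The vial stands upright against the end stop at (210,300) in the crop, its top at 62.7 mm, meaning on the floor. It is at x≈27 mm, the follower reads about 0.018, and the gripper is clear. Handing in.

```bash
python3 -c "
from h import *
st(); print(env.hand_in())"
```

```text
t 13.2833 tcp [ 0.5332 -0.1744  0.1551] yaw x 76.26 z [-0.002  0.001 -1.   ] gap 0.0511 F [-0.3 -0.5  0. ] q [-0.46  0.32 -0.13  1.12 -0.   -0.22]
the job is handed in; nothing more can be done
None
```

The amber vial is loaded in the feeder and the job is handed in at 13.3 s of the 51 s allowed; the hand-in reports no verdict.

I stood the vial on the tongue in the blue bay, with its top measured at 68 mm. I then drew the follower back about 55 mm by the knob, and the vial's top dropped to 62.7 mm. Finally I eased the follower forward to about 20 mm and released it.

- **Vial:** it stands upright against the end stop, about 27 mm along the feeder and 2–4 mm off the centre line. Its top reads 62–63 mm, so it is on the track floor.
- **Follower:** it reads about 0.018–0.020 m.
- **Gripper:** it is open, well above everything, with about zero wrist force.

The cameras disagreed by 2–3 mm on position, within the tolerances, and no check failed. Two early move calls were refused for missing keys; nothing moved, and I re-sent them.

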